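# Release the jar from the gravity feeder

### The arm

A 6-joint arm with a two-finger parallel gripper is mounted at the origin on a cart in front of the work surface, level with it; the furniture and walls round the work are solid. World frame = base frame: x ahead of the robot, y to its left, z up, the work surface at z = 0. Lengths are in mm, angles in rad, forces in N, time in s.
With the tool pointing down it reaches from about 300 to 825 mm from the base axis. Payload 5.4 kg.
Tool frame: the origin (TCP) lies at the centre of the arm's flange, where the gripper is bolted on; the fingertips stand 190 mm ahead of it and the grasp point (between the pads) lies env.grasp_offset ahead of it (env.grasp_offset is the distance from the TCP to the grasp point, in mm); z points along the fingers, x is the direction in which the jaws open and shut, and the axes are right-handed (so a half turn about z gives the same grasp; the last joint's range is limited). The gripper opens to 92 mm and grips with 3 to 60 N. Pads are 20 mm wide; open, the fingers measure 128 mm over their backs; the gripper's body (75 mm by 189 mm) begins 69 mm behind the grasp point.
Start: joints at [1.077, 0.158, 1.597, -0, 1.386, -0.21], TCP at [161.014, 551.98, 404.701] pointing down, gripper open.
Joint ranges: [-2.91, 2.91], [-0.94, 2.29], [0.18, 2.7], [-1.29, 4.43], [0.17, 2.64], [-3, 3]. Speed limits (rad/s): [2.57, 2.57, 3.14, 3.14, 3.14, 3.14].

### API

Orientations are given as a unit quaternion [w, x, y, z].
In Python, from workcell import env gives the robot as it stands.
- The arm moves only by the tool servo_tool, never from a script. Its argument "rows" is a list of rows, each an object of numbers: "x", "y", "z": the shift along the world's x, y, z scaled (see below); "ax", "ay", "az": the turn, a rotation vector about the world's x, y, z scaled (see below); "jaw": the opening in per cent of the stroke, from 0 (shut) to 100 (fully open). In form: [{"x": .., "y": .., "z": .., "ax": .., "ay": .., "az": .., "jaw": ..}, ...]. A call has 1 to 20 rows; each row shifts and turns the commanded pose from where the row before left it; what a row does not reach is not made up. The controller multiplies each number of a shift by 50 mm and each number of a turn by 4 degrees. A row lasts 1/8 s, in which the tool goes at most 62.5 mm and 10.7 degrees, less where a joint would pass 70% of its speed; a pose out of reach is approached as far as the arm can. A call with a number of a shift or a turn outside -1 to 1 is refused whole. A call with a gripper value outside its range is refused whole. The fingers move at their own pace and stop on an object; "force" is the grip in N (left out, the last holds). Time passes only in rows, so rows that do not move let the fingers close. It gives the time, the measured TCP pose, the force and the opening at its end, in the units of the state.
- env.read_state(): the state, without advancing time (a new reading comes with each control period).
- env.capture(name): name is "side" or "top"; returns the picture (400x640x3 uint8, red, green, blue); there is no depth.
- env.get_calibration(name): a dict with "fx", "fy", "cx", "cy" (pixels), "eye" and "attitude" of the camera in the world. Camera axes: x right, y down, z forward; pixel columns grow to the right and rows downward; lengths in mm; the calibration is good to about 2 mm. A picture is of the moment at which its call begins. get_calibration takes no time and is no camera call.
- env.finish_job(): hands the job in, once; it reports no verdict.
The state is a dict: "clock": time; "qpos": joint angles; "qd": joint speeds; "tau": joint torques, N m; "tool_pos": TCP position; "tool_rot": TCP orientation; "contact_force": force on the tool from outside, world axes, zero at the start; "torque": the same for the moment, N m; "width": finger opening in mm.
Only numpy, scipy, OpenCV 4.12 (cv2) and the standard library are available. Lean on these libraries where they do the work, as an engineer would, in place of code of your own. Each camera call takes 0.05 s, during which the arm holds its last target. There are 200 camera calls.

### The job

On the packing bench stands a two-lane gravity feeder; one lane holds a screw-lid jar, the other a plain tin, both lying on their sides behind a gate. With the fingertips, press down the pad of the rocker over the jar's lane and keep it fully down until the jar has rolled out to the low end of its lane, then let go so that the gate drops shut behind it. Use only the pad, do not touch the jar or the tin, leave the tin's rocker alone so the tin stays behind its gate, and leave everything else on the bench where it is.

Things in the scene. Friction and masses are not known exactly. Their poses are not given: they have to be found in the camera images.
- feeder: Fixed feeder, plywood base 300 x 172 mm, two lanes 53 mm wide at y = -45 mm (near lane, on the robot's side) and +45 mm (far lane). Origin: under the base's centre, on the bench. x: level, along the lanes, towards the press pads. Lanes slope 8 degrees down to -x, to an end wall (inner face x = -147 mm). Shut gates hang at x = -60 mm; rocker axle at x = +40, z = 112 mm.
- near_rocker (a joint): Rocker of the near lane (feeder y = -45 mm): a narrow aluminium beam along the lane above the goods, on a level axle across the lanes. 0 = at rest, beam level, gate shut; grows as the pad is pressed down, 0.42 rad = stop, gate fully up. The jar can pass only above about 0.33 rad. A spring returns it: the pad takes about 1 N to start and about 2.5 N to hold at the stop.
- far_rocker (a joint): The same for the far lane (feeder y = +45 mm).
- near_pad (a point): Centre of the top face of the near rocker's black rubber press pad (36 x 36 mm, 8 mm thick), 90 mm from the axle on the feeder's +x side; 120 mm above the bench at rest. Fully pressed it has gone down about 37 mm and 11 mm towards feeder -x. Moves with the rocker.
- far_pad (a point): The same on the far rocker.
- near_gate (a point): Middle of the lower edge of the near gate, an aluminium plate 40 mm wide, 60 mm high, 4 mm thick hanging from the rocker's other end, 100 mm from the axle; 51 mm above the bench when shut, about 97 mm when fully up.
- far_gate (a point): The same on the far rocker.
- jar: Loose white cosmetic jar with a screw lid, 53 mm diameter, 46 mm long, 0.12 kg, lying on its side across one lane behind the gate (either lane); the lid is a little wider than the body. Origin: centre of its bottom face, z along its axis to the lid. It rolls down by itself in about half a second when the gate is up.
- jar_center (a point): Centre of the jar.
- tin: Loose plain closed steel tin with a narrow raised rim at each end and no lid, 53 mm diameter, 46 mm long, lying on its side in the other lane. Origin: centre of one end face, z along its axis.
- tin_center (a point): Centre of the tin.
- tape_roll: Bystander: roll of packing tape lying flat, 100 x 104 x 49 mm, origin under its centre.
- rubber_stamp: Bystander: wooden rubber stamp standing upright, 26 x 62 x 76 mm, origin under its centre.

How it is judged (in metres and radians):
On the way, in this order (a step that is already met when the one before it is completed fails the run):
1. the pad of the rocker over the jar's lane is pressed down by the fingertips (((y of tin_center in the frame of feeder above 0 m and value of joint near_rocker above 0.2 rad and distance between the grasp point and near_pad below 0.07 m) or (y of tin_center in the frame of feeder below 0 m and value of joint far_rocker above 0.2 rad and distance between the grasp point and far_pad below 0.07 m))).
2. the jar has rolled under the lifted gate to the low end of its lane (x of jar_center in the frame of feeder below -0.105 m), for 0.2 s.
At the end, for the whole second after the job is handed in: The jar lies at rest at the low end of its lane (its centre within about 15 mm of where it touches the end wall), both rockers are back at rest (under 0.04 rad) with their gates shut, and the tin is still behind its gate (moved under 12 mm) (x of jar_center in the frame of feeder between -0.147 and -0.105 m and height (world z) of jar_center below 0.07 m and linear speed of jar below 0.02 m/s and value of joint each of near_rocker, far_rocker below 0.04 rad and distance of tin_center from where it was at the start of the episode below 0.012 m).
It fails at once if the rocker over the tin's lane is pressed ((y of tin_center in the frame of feeder above 0 m and value of joint far_rocker above 0.1 rad) or (y of tin_center in the frame of feeder below 0 m and value of joint near_rocker above 0.1 rad)).
It fails at once if the robot touches the jar or the tin (contact force between any of the fingers, the arm and jar above 0.3 N or contact force between any of the fingers, the arm and tin above 0.3 N).
It fails at once if the jar or the tin is lifted out of its lane (height (world z) of any of jar_center, tin_center above 0.1 m).
It fails at once if a gate is handled directly (distance between the grasp point and near_gate below 0.045 m or distance between the grasp point and far_gate below 0.045 m).
It fails at once if a bystander is moved (distance of any of tape_roll, rubber_stamp from where it was at the start of the episode above 0.03 m).
It also fails if it takes over 29 s, if anything falls off the work surface, if the arm or the gripper's body presses on something with over 40 N, if the wrist force passes 120 N, or if a joint passes its speed limit or range.

## Working session

There is one attempt and no reset: what is moved stays moved. The work goes in short steps, Python scripts to look and compute and a tool call to move; the robot and the scene stay as the last step left them, time stands still between calls to the robot, and variables do not carry over. Pictures are saved under pics/ and viewed, on a budget of 10 in all, crops included, one or two more only if the job needs it, and the job is handed in when it is done.

Besides the shell and the picture viewer there is one more tool, called after "Emit:" in YAML: its name, and indented under it one key for each argument. servo_tool: Moves the arm, as the interface text tells. Shifts and turns lie within -1 to 1; 1 stands for 50 mm of shift or 4 degrees of turn. Its arguments: {"type":"object","properties":{"rows":{"type":"array"},"force":{"type":"number"}},"required":["rows"]}

```bash
mkdir -p pics; python3 - <<'E'
from workcell import env
import cv2
for n in("side","top"):
    im=env.capture(n); cv2.imwrite(f"pics/{n}0.png",im[:,:,::-1]); print(n,env.get_calibration(n))
print(env.read_state(),env.grasp_offset)
E
```

```text
side {'fx': 431.38275665113287, 'fy': 431.38275665113287, 'cx': 319.4600060709355, 'cy': 205.0565178537854, 'eye': array([  26.42088345, -428.60472863,  903.68275956]), 'attitude': array([-0.31837952,  0.85784611, -0.37435879,  0.15029979])}
top {'fx': 519.8036609971052, 'fy': 519.8036609971052, 'cx': 317.6261144988086, 'cy': 205.70744953734325, 'eye': array([ 499.84234084,   54.46504096, 1423.65557816]), 'attitude': array([ 0.00682012, -0.69869178,  0.71507657, -0.02118449])}
{'clock': 0.1, 'qpos': array([ 1.07688968e+00,  1.58945262e-01,  1.59813014e+00, -1.04778183e-05,
        1.38619372e+00, -2.10119264e-01]), 'qd': array([ 0.00023501, -0.00198285, -0.00140402,  0.00165462,  0.00018441,
       -0.00071149]), 'tau': array([-2.01623625e-04, -3.86504853e+01, -3.22958314e+01,  7.02673174e-02,
        3.39633005e-02, -7.02382954e-05]), 'tool_pos': array([160.90175249, 551.75616685, 403.82807852]), 'tool_rot': array([ 3.56684091e-04,  7.99997121e-01,  6.00003253e-01, -7.58573118e-04]), 'contact_force': array([ 0.66438201, -0.13526299, -0.50266304]), 'torque': array([ 0.00275543,  0.02314144, -0.03229713]), 'width': 91.96685266932838} 171.4
```

View pics/top0.png

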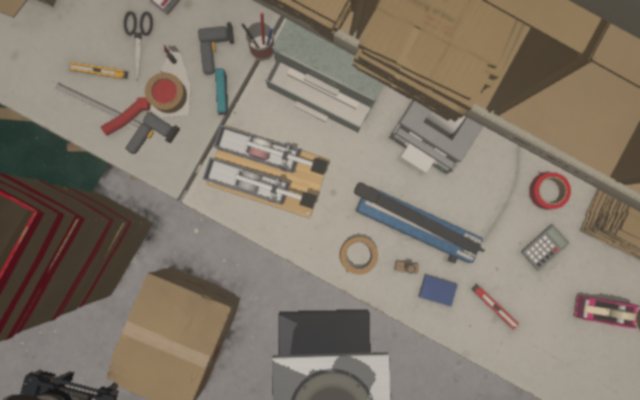

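View pics/side0.png

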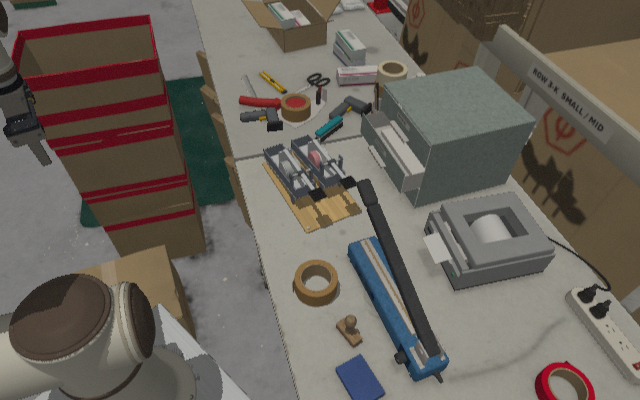

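The top view shows the feeder at about (265,170), with its pads at the right end near (320,165) and (312,198). I'll zoom in to tell the jar from the tin.

```bash
python3 - <<'E'
import cv2,numpy as np
a=cv2.imread("pics/top0.png")[115:225,195:340]; b=cv2.imread("pics/side0.png")[130:235,255:365]
a=cv2.resize(a,None,fx=5,fy=5,interpolation=3)[:,:]; b=cv2.resize(b,None,fx=5,fy=5,interpolation=3)
cv2.imwrite("pics/a.png",a); cv2.imwrite("pics/b.png",b)
E
```

```text
(no output)
```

View pics/a.png

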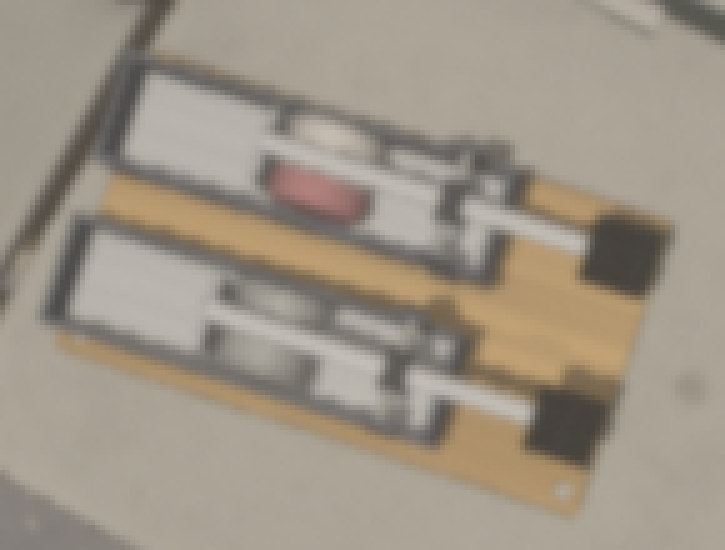

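View pics/b.png

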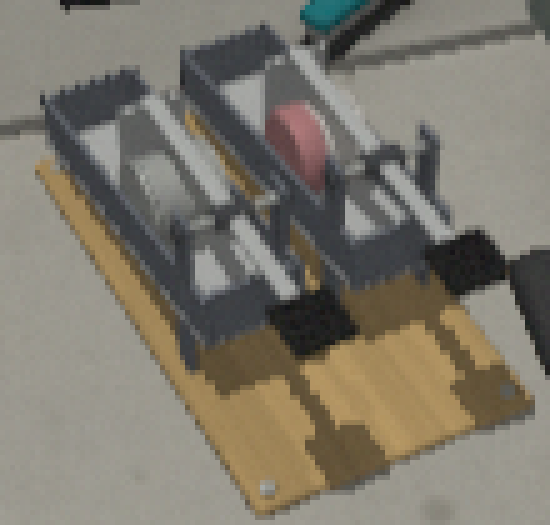

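The far lane holds the jar (white body, pink lid). The near lane holds the tin (uniform grey). I'll locate the pads in both views and check the height of nearby obstacles.

```bash
cat >h.py <<'E'
from workcell import env
import numpy as np
from scipy.spatial.transform import Rotation as R
def ray(n,p):
    c=env.get_calibration(n); q=c["attitude"]
    d=R.from_quat([*q[1:],q[0]]).apply([(p[0]-c["cx"])/c["fx"],(p[1]-c["cy"])/c["fy"],1]); return c["eye"],d
def plane(n,p,z):
    e,d=ray(n,p); return e+d*(z-e[2])/d[2]
def tri(pt,ps):
    e,d=ray("top",pt); f,g=ray("side",ps)
    s=np.linalg.lstsq(np.c_[d,-g],f-e,rcond=None)[0]; a,b=e+d*s[0],f+g*s[1]; return (a+b)/2,np.linalg.norm(a-b)
E
python3 - <<'E'
from h import *
import cv2
np.set_printoptions(precision=1,suppress=True)
for n in("top","side"):
    im=cv2.imread(f"pics/{n}0.png"); m=(im.max(2)<60).astype(np.uint8)
    k,l,s,c=cv2.connectedComponentsWithStats(m)
    for i in range(1,k):
        if s[i,4]>60 and s[i,4]<600 and 250<c[i,0]<370 and 140<c[i,1]<215: print(n,s[i],c[i],plane(n,c[i],120))
for nm,t,s in[("far",(320.4,166),(348.2,182.2)),("near",(308.6,200.4),(317.6,194.4)),("handle tip",(360,189),(365,185))]: print(nm,plane("top",t,120),plane("side",s,120),tri(t,s))
# grey box: near-left-top corner & drawer corners
print("box front top L", tri((278,24),(385,83)), "front top R",tri((376,97),(417,147)))
print("drawer end", plane("top",(270,90),60),plane("top",(362,128),60))
E
```

```text
side [308 186  19  15 166] [316.9 193.6] [567.   53.3 120. ]
far [651.1  18.  120. ] [650.6  22.3 120. ] (array([649.6,  19.4, 122.9]), np.float64(3.568464601845982))
near [565.   49.7 120. ] [566.2  50.3 120. ] (array([565.1,  49.6, 121.3]), np.float64(0.3846080251939994))
handle tip [590.9 -80.3 120. ] [672.3 -14.8 120. ] (array([584.1, -70.1, 226.1]), np.float64(2.0221571236092117))
box front top L (array([961.3, 128. , 219.6]), np.float64(42.08451750655384)) front top R (array([784.1, -96.3, 228. ]), np.float64(39.51427412624495))
drawer end [862.6 144.8  60. ] [756.6 -96.2  60. ]
```

Emit:
servo_tool:
  rows:
    - {"x": 0, "y": -0.6, "z": 0.25, "az": -0.975, "jaw": 0}
    - {"x": 0, "y": -0.6, "z": 0.25, "az": -0.975, "jaw": 0}
    - {"x": 0, "y": -0.6, "z": 0.25, "az": -0.975, "jaw": 0}
    - {"x": 0, "y": -0.6, "z": 0.25, "az": -0.975, "jaw": 0}
    - {"x": 0.49, "y": -0.41, "z": 0, "az": -0.975, "jaw": 0}
    - {"x": 0.49, "y": -0.41, "z": 0, "az": -0.975, "jaw": 0}
    - {"x": 0.49, "y": -0.41, "z": 0, "az": -0.975, "jaw": 0}
    - {"x": 0.49, "y": -0.41, "z": 0, "az": -0.975, "jaw": 0}
    - {"x": 0.49, "y": -0.41, "z": 0, "az": -0.975, "jaw": 0}
    - {"x": 0.49, "y": -0.41, "z": 0, "az": -0.975, "jaw": 0}
    - {"x": 0.49, "y": -0.41, "z": 0, "az": -0.975, "jaw": 0}
    - {"x": 0.49, "y": -0.41, "z": 0, "az": -0.975, "jaw": 0}
    - {"x": 0.49, "y": -0.41, "z": 0, "az": -0.975, "jaw": 0}
    - {"x": 0.49, "y": -0.41, "z": 0, "az": -0.975, "jaw": 0}
    - {"x": 0.49, "y": -0.41, "z": 0, "az": -0.975, "jaw": 0}
    - {"x": 0.49, "y": -0.41, "z": 0, "az": -0.975, "jaw": 0}
    - {"x": 0.49, "y": -0.41, "z": 0, "az": -0.975, "jaw": 0}
    - {"x": 0.49, "y": -0.41, "z": 0, "az": -0.975, "jaw": 0}

```text
invalid input at $.rows[0]: expected keys x, y, z, ax, ay, az, jaw
```

Emit:
servo_tool:
  rows:
    - {"x": 0, "y": -0.6, "z": 0.25, "ax": 0, "ay": 0, "az": -0.975, "jaw": 0}
    - {"x": 0, "y": -0.6, "z": 0.25, "ax": 0, "ay": 0, "az": -0.975, "jaw": 0}
    - {"x": 0, "y": -0.6, "z": 0.25, "ax": 0, "ay": 0, "az": -0.975, "jaw": 0}
    - {"x": 0, "y": -0.6, "z": 0.25, "ax": 0, "ay": 0, "az": -0.975, "jaw": 0}
    - {"x": 0.49, "y": -0.41, "z": 0, "ax": 0, "ay": 0, "az": -0.975, "jaw": 0}
    - {"x": 0.49, "y": -0.41, "z": 0, "ax": 0, "ay": 0, "az": -0.975, "jaw": 0}
    - {"x": 0.49, "y": -0.41, "z": 0, "ax": 0, "ay": 0, "az": -0.975, "jaw": 0}
    - {"x": 0.49, "y": -0.41, "z": 0, "ax": 0, "ay": 0, "az": -0.975, "jaw": 0}
    - {"x": 0.49, "y": -0.41, "z": 0, "ax": 0, "ay": 0, "az": -0.975, "jaw": 0}
    - {"x": 0.49, "y": -0.41, "z": 0, "ax": 0, "ay": 0, "az": -0.975, "jaw": 0}
    - {"x": 0.49, "y": -0.41, "z": 0, "ax": 0, "ay": 0, "az": -0.975, "jaw": 0}
    - {"x": 0.49, "y": -0.41, "z": 0, "ax": 0, "ay": 0, "az": -0.975, "jaw": 0}
    - {"x": 0.49, "y": -0.41, "z": 0, "ax": 0, "ay": 0, "az": -0.975, "jaw": 0}
    - {"x": 0.49, "y": -0.41, "z": 0, "ax": 0, "ay": 0, "az": -0.975, "jaw": 0}
    - {"x": 0.49, "y": -0.41, "z": 0, "ax": 0, "ay": 0, "az": -0.975, "jaw": 0}
    - {"x": 0.49, "y": -0.41, "z": 0, "ax": 0, "ay": 0, "az": -0.975, "jaw": 0}
    - {"x": 0.49, "y": -0.41, "z": 0, "ax": 0, "ay": 0, "az": -0.975, "jaw": 0}
    - {"x": 0.49, "y": -0.41, "z": 0, "ax": 0, "ay": 0, "az": -0.975, "jaw": 0}

```text
clock: 2.35
tool_pos: [504.6, 144.2, 454.2]
tool_rot: [-0.0, 1.0, 0.03, -0.0]
contact_force: [-0.2, -0.1, -0.2]
width: 0.7
```

Emit:
servo_tool:
  rows:
    - {"x": 0.49, "y": -0.41, "z": 0, "ax": 0, "ay": 0, "az": -0.975, "jaw": 0}
    - {"x": 0.49, "y": -0.41, "z": 0, "ax": 0, "ay": 0, "az": -0.975, "jaw": 0}
    - {"x": 0.49, "y": -0.41, "z": 0, "ax": 0, "ay": 0, "az": -0.975, "jaw": 0}
    - {"x": 0.49, "y": -0.41, "z": 0, "ax": 0, "ay": 0, "az": -0.975, "jaw": 0}
    - {"x": 0.49, "y": -0.41, "z": 0, "ax": 0, "ay": 0, "az": -0.975, "jaw": 0}
    - {"x": 0.45, "y": -0.41, "z": 0, "ax": 0, "ay": 0, "az": -0.975, "jaw": 0}
    - {"x": 0, "y": 0, "z": 0, "ax": 0, "ay": 0, "az": 0, "jaw": 0}

```text
clock: 3.22
tool_pos: [649.7, 20.6, 453.4]
tool_rot: [0.0, 0.985, -0.173, -0.001]
contact_force: [0.1, 0.2, -0.3]
width: 0.1
```

```bash
python3 - <<'E'
from workcell import env
import cv2,numpy as np
a=env.capture("side")[60:240,240:440,::-1]; b=env.capture("top")[80:260,220:420,::-1]
cv2.imwrite("pics/c.png",cv2.resize(np.hstack([a,b]),None,fx=2,fy=2,interpolation=3)); print(env.read_state()["tool_pos"])
E
```

```text
[648.76383905  22.22283561 454.07174465]
```

View pics/c.png

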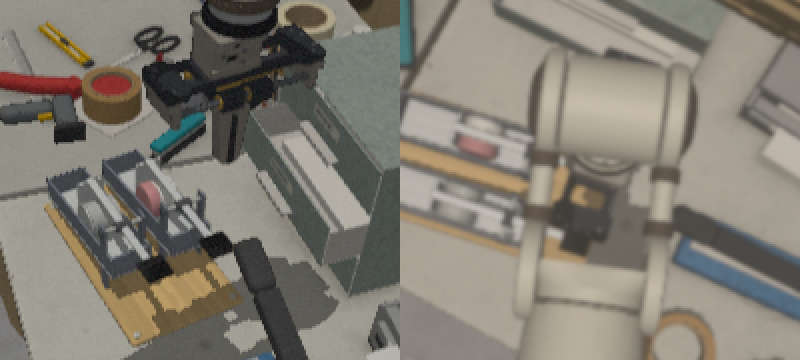

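The side view shows the closed fingers above the far pad. The body's long axis runs across the lanes, clear of the cutter handle and the drawer. I'll descend next.

Emit:
servo_tool:
  rows:
    - {"x": 0.03, "y": -0.03, "z": -0.65, "ax": 0, "ay": 0, "az": 0, "jaw": 0}
    - {"x": 0, "y": 0, "z": -0.65, "ax": 0, "ay": 0, "az": 0, "jaw": 0}
    - {"x": 0, "y": 0, "z": -0.65, "ax": 0, "ay": 0, "az": 0, "jaw": 0}
    - {"x": 0, "y": 0, "z": -0.65, "ax": 0, "ay": 0, "az": 0, "jaw": 0}
    - {"x": 0, "y": 0, "z": 0, "ax": 0, "ay": 0, "az": 0, "jaw": 0}
    - {"x": 0, "y": 0, "z": 0, "ax": 0, "ay": 0, "az": 0, "jaw": 0}

```text
clock: 4.08
tool_pos: [650.6, 21.0, 326.4]
tool_rot: [-0.0, 0.985, -0.172, 0.001]
contact_force: [-0.2, -0.7, -0.4]
width: 0.2
```

```bash
python3 - <<'E'
from workcell import env
import cv2
a=env.capture("side")[120:250,250:410,::-1]
cv2.imwrite("pics/d.png",cv2.resize(a,None,fx=4,fy=4,interpolation=3)); s=env.read_state();print(s["tool_pos"],s["contact_force"])
E
```

```text
[650.92600778  20.81062769 327.04053469] [0.23890281 1.14281098 0.9693651 ]
```

View pics/d.png

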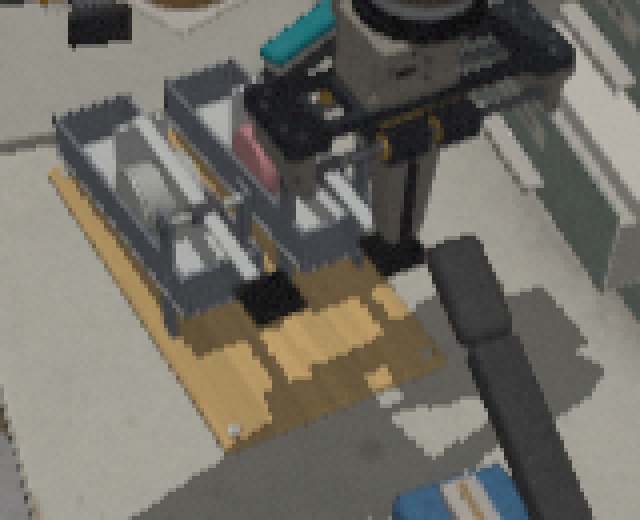

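The closed fingertips hover just above the far pad, bottom at about (400,240) in the crop. I'll press now, following the pad's arc.

Emit:
servo_tool:
  rows:
    - {"x": 0, "y": 0, "z": -0.3, "ax": 0, "ay": 0, "az": 0, "jaw": 0}
    - {"x": 0.02, "y": 0.05, "z": -0.2, "ax": 0, "ay": 0, "az": 0, "jaw": 0}
    - {"x": 0.02, "y": 0.05, "z": -0.2, "ax": 0, "ay": 0, "az": 0, "jaw": 0}
    - {"x": 0.02, "y": 0.05, "z": -0.2, "ax": 0, "ay": 0, "az": 0, "jaw": 0}
    - {"x": 0.02, "y": 0.05, "z": -0.1, "ax": 0, "ay": 0, "az": 0, "jaw": 0}
    - {"x": 0, "y": 0, "z": 0, "ax": 0, "ay": 0, "az": 0, "jaw": 0}

```text
clock: 4.88
tool_pos: [654.4, 29.4, 276.0]
tool_rot: [0.002, 0.985, -0.172, -0.001]
contact_force: [-7.5, -6.8, 10.5]
width: 0.6
```

The contact force is above what the spring alone needs, so the rocker is probably at its stop. I'll hold and look.

Emit:
servo_tool:
  rows:
    - {"x": 0, "y": 0, "z": 0, "ax": 0, "ay": 0, "az": 0, "jaw": 0}
    - {"x": 0, "y": 0, "z": 0, "ax": 0, "ay": 0, "az": 0, "jaw": 0}
    - {"x": 0, "y": 0, "z": 0, "ax": 0, "ay": 0, "az": 0, "jaw": 0}
    - {"x": 0, "y": 0, "z": 0, "ax": 0, "ay": 0, "az": 0, "jaw": 0}
    - {"x": 0, "y": 0, "z": 0, "ax": 0, "ay": 0, "az": 0, "jaw": 0}
    - {"x": 0, "y": 0, "z": 0, "ax": 0, "ay": 0, "az": 0, "jaw": 0}
    - {"x": 0, "y": 0, "z": 0, "ax": 0, "ay": 0, "az": 0, "jaw": 0}
    - {"x": 0, "y": 0, "z": 0, "ax": 0, "ay": 0, "az": 0, "jaw": 0}

```text
clock: 5.88
tool_pos: [654.3, 29.3, 276.0]
tool_rot: [0.002, 0.985, -0.172, -0.001]
contact_force: [-7.8, -7.3, 11.2]
width: 0.8
```

```bash
python3 - <<'E'
from workcell import env
import cv2,numpy as np
a=env.capture("side")[120:250,250:410,::-1];b=env.capture("top")[100:230,190:350,::-1]
cv2.imwrite("pics/e.png",cv2.resize(np.hstack([a,b]),None,fx=2.5,fy=2.5,interpolation=3)); s=env.read_state();print(s["tool_pos"],s["contact_force"])
E
```

```text
[654.29708166  29.27891879 276.01136177] [-6.91826573 -7.46813013 10.98368186]
```

View pics/e.png

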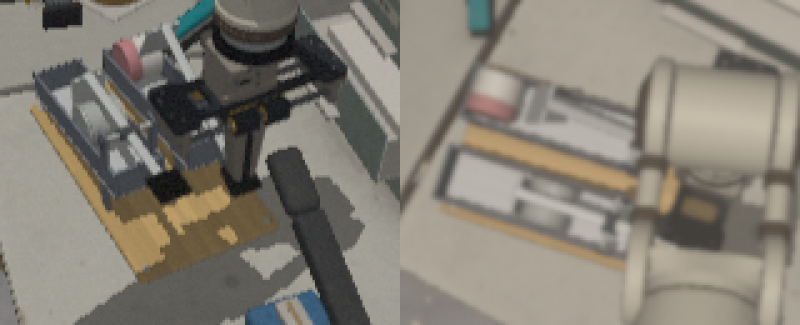

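The jar is at the low end of the far lane (top view (492,90), touching the end wall), and the tin hasn't moved. I'll release along the reverse path.

Emit:
servo_tool:
  rows:
    - {"x": -0.02, "y": -0.05, "z": 0.15, "ax": 0, "ay": 0, "az": 0, "jaw": 0}
    - {"x": -0.02, "y": -0.05, "z": 0.2, "ax": 0, "ay": 0, "az": 0, "jaw": 0}
    - {"x": -0.02, "y": -0.05, "z": 0.2, "ax": 0, "ay": 0, "az": 0, "jaw": 0}
    - {"x": -0.02, "y": -0.05, "z": 0.2, "ax": 0, "ay": 0, "az": 0, "jaw": 0}
    - {"x": 0, "y": 0, "z": 0.5, "ax": 0, "ay": 0, "az": 0, "jaw": 0}
    - {"x": 0, "y": 0, "z": 0.8, "ax": 0, "ay": 0, "az": 0, "jaw": 0}
    - {"x": 0, "y": 0, "z": 0.8, "ax": 0, "ay": 0, "az": 0, "jaw": 0}
    - {"x": 0, "y": 0, "z": 0.5, "ax": 0, "ay": 0, "az": 0, "jaw": 0}
    - {"x": 0, "y": 0, "z": 0, "ax": 0, "ay": 0, "az": 0, "jaw": 0}
    - {"x": 0, "y": 0, "z": 0, "ax": 0, "ay": 0, "az": 0, "jaw": 0}
    - {"x": 0, "y": 0, "z": 0, "ax": 0, "ay": 0, "az": 0, "jaw": 0}
    - {"x": 0, "y": 0, "z": 0, "ax": 0, "ay": 0, "az": 0, "jaw": 0}

```text
clock: 7.48
tool_pos: [650.4, 20.5, 440.9]
tool_rot: [0.0, 0.985, -0.172, -0.001]
contact_force: [0.4, -0.7, -0.8]
width: 0.4
```

```bash
python3 - <<'E'
from workcell import env
import cv2,numpy as np
a=env.capture("side")[120:250,250:410,::-1];b=env.capture("top")[100:230,190:350,::-1]
cv2.imwrite("pics/f.png",cv2.resize(np.hstack([a,b]),None,fx=2.5,fy=2.5,interpolation=3)); s=env.read_state();print(s["tool_pos"],s["contact_force"])
E
```

```text
[650.45993651  20.49002841 441.47794889] [ 0.72058582 -0.32953064  0.79202078]
```

View pics/f.png

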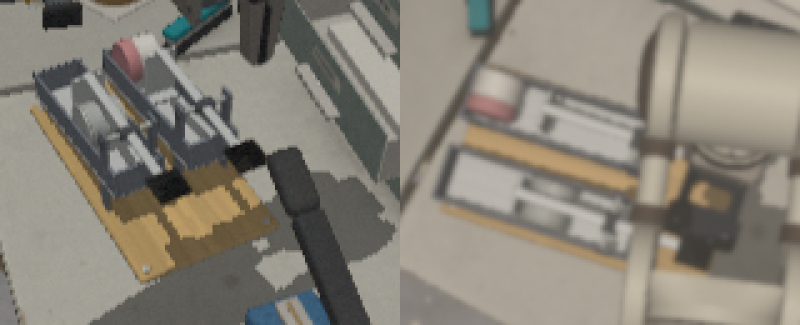

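The far rocker is level again with its pad back up at (245,155), the jar sits at the end wall and the tin hasn't moved. I'll hand in the job.

```bash
python3 -c "
from workcell import env
print(env.finish_job())"
```

```text
the job is handed in; nothing more can be done
None
```

The jar is out at the low end of its lane with the gate shut behind it, and the job is handed in; the hand-in gave no verdict.

- **Which lane:** the jar (white body, pink lid) was in the far lane and the tin in the near one. I placed the far pad at about (651, 20, 120) mm from the two views, which agreed to about 4 mm.
- **Press:** I pushed the far pad down with the closed fingertips until they were at about z = 86 mm. The contact force was about 11 N upward, with about 10 N sideways. I took that as the stop, since the pad needs only about 2.5 N there. I held it until the pictures showed the jar at the end wall, then let go along the same path.
- **Last check, at about 7.5 s (limit 29 s):** the pictures show the far rocker level again, the jar at the end wall, and the near rocker and tin unmoved. The contact force was back to about zero. I judged these by eye and did not measure the rocker angle or the tin's shift. The last crops did not include the tape roll or the stamp, but the arm stayed well clear of them.

No check failed or disagreed.

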